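# Seat the index plate on the shaft and pin of the indexing fixture

## Task

Take the grey dust cap off the shaft of the indexing fixture and stand it upright, open end down, in the small black tray. Two aluminium plates lie about: find the one whose small hole is as far from its bore as the fixture's pin is from the shaft, and lower it gently (do not drop it) over shaft and pin, hub upward, until it lies fully home on the fixture. Leave the other plate and the things standing around where they are.

Things in the scene. Friction and masses are not known exactly. Their poses are not given: they have to be found in the camera images.
- fixture: fixture fixed to the surface: dark steel foot 120 (x) x 96 (y) x 10 mm, on it a steel body 104 x 80 mm with a flat top 30 mm above the surface; from the top rise a vertical shaft at the centre and a pin 45 mm from it toward +x. Origin: centre of the underside; z up
- shaft_foot (a point): foot of the shaft, on its axis, in the body's flat top 30 mm above the surface. The shaft is 20 mm in diameter and 62 mm tall above the flat top; its last 12 mm taper to 12 mm diameter
- pin_foot (a point): foot of the anti-rotation pin, on its axis, in the body's flat top. The pin is 8 mm in diameter and 30 mm tall above the flat top; its last 6 mm taper to 3 mm diameter
- index_plate: the plate that fits: aluminium, 120 (x) x 70 (y) x 10 mm, about 0.35 kg, lying flat; a central hub 44 (x) x 40 (y) mm rises 30 mm above it. A 22 mm round bore goes through plate and hub. Origin: centre of the underside, on the bore's axis; z up through the hub. Take it by the hub's sides that face y (40 mm apart): when seated, the pin stands 20 mm above the plate beside the hub's +x side
- index_plate_pinhole (a point): centre, at the underside, of the index plate's small through hole: 10.5 mm in diameter, 45 mm from the bore toward the plate's +x
- short_pitch_plate: the plate that does not fit, to be left alone: the same in everything except that its small hole is only 34 mm from the bore. Same origin and axes.
- dust_cap: plain grey plastic cap, a tube of 40 mm outer and 32 mm inner diameter, 70 mm tall, closed at the top, with three thin dark rings near the top; it starts over the fixture's shaft, standing loosely on the body's top, and lifts straight off. Origin at the centre of its open lower end, z up. 80 g.
- tray: small square black open tray, fixed, 92 x 92 mm outside, 16 mm high, walls and floor 4 mm thick. Origin at the centre of its underside.
- tray_in (a point): centre of the tray's inner floor, 4 mm above the surface
- turned_shaft: bystander: stepped steel shaft standing upright near one corner of the fixture (its +x, -y corner), 34 mm diameter at the foot, 87 mm tall. Origin at the centre of its underside.
- mag_base: bystander: magnetic base, a dark block 64 x 45 mm with a post, 108 mm tall, behind the fixture. Origin at the centre of its underside.
- tin: bystander: round tin, 58 mm diameter, 72 mm tall, between the fixture and the tray. Origin at the centre of its underside.
- ring: bystander: knurled steel ring, 54 mm diameter, 18 mm tall, lying in front and to the right of the fixture. Origin at the centre of its underside.
- vee: bystander: steel V block, 48 x 43 x 36 mm, behind and to the right of the fixture. Origin at the centre of its underside.
Things that resemble listed ones, but are neither listed nor needed, are in the scene too. What is shaped like the dust_cap but green, orange or purple is not meant.

How it is judged (in metres and radians):
On the way:
1. the dust cap stands upright in the tray (horizontal distance between dust_cap and tray_in below 0.034 m and height (world z) of dust_cap below 0.008 m and angle between dust_cap's own z axis and vertical below 0.06 rad and linear speed of dust_cap below 0.02 m/s), for 0.2 s.
At the end, for the whole second after the job is handed in: The cap stands upright (0.06 rad) and still on the tray's floor, within 34 mm of its centre; the index plate lies still and level (0.04 rad), within 2.5 mm of flat on the fixture's top, bore on the shaft (axes within 3.5 mm), small hole on the pin (within 4.5 mm) (all of step 1 and horizontal distance between index_plate and shaft_foot below 0.0035 m and horizontal distance between index_plate_pinhole and pin_foot below 0.0045 m and z of index_plate in the frame of fixture between 0.0275 and 0.0325 m and angle between index_plate's own z axis and vertical below 0.04 rad and linear speed of index_plate below 0.02 m/s); the robot touches nothing.
It fails at once if the index plate is dropped or slammed onto the fixture (faster than 0.4 m/s below the shaft's tip) (horizontal distance between index_plate and shaft_foot below 0.02 m and height (world z) of index_plate below 0.09 m and linear speed of index_plate above 0.4 m/s).
It fails at once if the other plate is moved by more than 20 mm (distance of short_pitch_plate from where it was at the start of the episode above 0.02 m).
It fails at once if a bystander (stepped shaft, magnetic base, tin, ring or V block) is moved by more than 25 mm or tipped over (distance of any of turned_shaft, mag_base, tin, ring, vee from where it was at the start of the episode above 0.025 m or angle between any of turned_shaft, mag_base, tin, ring, vee's own z axis and vertical above 0.3 rad).
It also fails if it takes over 61 s, if anything falls off the work surface, if the arm or the gripper's body presses on something with over 40 N, if the wrist force passes 120 N, or if a joint passes its speed limit or range.

## Robot

A 6-joint arm with a two-finger parallel gripper is mounted at the origin on a cart in front of the work surface, level with it; the furniture and walls round the work are solid. World frame = base frame: x ahead of the robot, y to its left, z up, the work surface at z = 0. Lengths are in mm, angles in rad, forces in N, time in s.
With the tool pointing down it reaches from about 350 to 875 mm from the base axis. Payload 15.5 kg.
Tool frame: the origin (TCP) lies midway between the tips of the shut fingers; the grasp point (between the pads) lies 19 mm behind it; z points along the fingers, y is the line along which they close (so a half turn about z gives the same grasp; the last joint's range is limited). The gripper opens to 85 mm and grips with 20 to 120 N. Pads are 22 mm wide; open, the fingers measure 114 mm over their backs; the gripper's body (76 mm by 85 mm) begins 54 mm behind the grasp point. The pads swing forward as they close: fully open they stand 13 mm farther back than shut.
Start: joints at [0.66, 0.494, 1.345, -0, 1.302, -0.096], TCP at [454.74, 428.763, 231.277] pointing down, gripper open.
Joint ranges: [-2.91, 2.91], [-0.82, 2.16], [0.22, 2.67], [-1.22, 4.37], [0.12, 2.79], [-3.08, 3.08]. Speed limits (rad/s): [1.89, 1.89, 2.57, 3.01, 3.01, 3.01].

## Interface

Orientations are given as a unit quaternion [w, x, y, z].
In Python, from cell import env, snapshot, ticket, recognise gives the robot as it stands.
- The arm moves only by the shell command python3 -m creep 'ROWS'. ROWS is JSON, one flat list of numbers, 7 for each row, row after row: the closure, from -1 (fully open) to 1 (shut), then the shift along the tool's x, y, z in m, then the turn, a rotation vector about the tool's x, y, z in rad. In form: [grip, dx, dy, dz, ax, ay, az, grip, dx, dy, dz, ax, ay, az, ...]. A call has exactly 5 rows; each row shifts and turns the commanded pose from where the row before left it, along the tool's axes as they then stand; what a row does not reach is not made up. A row lasts 1/8 s, in which the tool goes at most 62.5 mm and 10.7 degrees, less where a joint would pass 70% of its speed; a pose out of reach is approached as far as the arm can. A call with a gripper value outside its range is refused whole. The fingers move at their own pace and stop on an object; the grip force is fixed at half the most. Time passes only in rows, so rows that do not move let the fingers close, or fill a call up. It gives the time, the measured TCP pose, the force, the opening and the grip force at its end, in the units of the state.
- env.state(): the state, without advancing time (a new reading comes with each control period).
- snapshot(name): name is "scene" or "top" or "wrist"; returns a dict with "image" (480x640x3 uint8, red, green, blue), "fovy" (degrees; the focal length in pixels is half the picture's height over the tangent of half this angle, whatever the lens; pixels are square), "cx", "cy" (the principal point, pixels), "cam_to_world" (4x4, takes a point from camera to world coordinates); the wrist camera has in their place "mount" (4x4, takes a point from camera to tool coordinates, whose origin is the TCP and whose axes are the flange's). Camera axes: x right, y down, z forward; pixel columns grow to the right and rows downward; lengths in mm; the calibration is good to about 2 mm. A picture is of the moment at which its call begins: read the wrist's pose just before it. There is no depth.
- ticket.job_done(): hands the job in; it is judged then, once.
Trained networks look in a picture, given as the dict that the camera call returned (one of the last four; its "shot" number tells which), for a name from the list of things; names that differ only in an ending like _2 or _b are one class to them, and where a whole thing is asked for, a point or a joint stands for the part that bears it (a point fixed in the world has none). Each returns a list of dicts, best first, with "conf" (0 to 1); they miss things now and then, are a little off and sometimes report something else, mostly with a low value. They report only what shows in the picture. A call takes as long as a camera call. They do not tell look-alikes from the thing itself.
- recognise(picture, thing): "at" ([x, y, z] in mm, in the coordinates of the camera as it stood for that picture, good to about 4 mm: the middle of the surface that is visible of it).
The state is a dict: "time": time; "joint_pos": joint angles; "qvel": joint speeds; "joint_torque": joint torques, N m; "tcp_pos": TCP position; "tcp_rot": TCP orientation; "ft_force": force on the tool from outside, world axes, zero at the start; "torque": the same for the moment, N m; "opening": finger opening in mm; "grip_force": force on a finger pad.
Only numpy, scipy, OpenCV 4.12 (cv2) and the standard library are available. Lean on these libraries where they do the work, as an engineer would, in place of code of your own. Each camera call takes 0.05 s, during which the arm holds its last target. There are 200 camera calls.

## Working session

There is one attempt and no reset: what is moved stays moved. The work goes in short steps, Python scripts to look and compute and a shell command to move; the robot and the scene stay as the last step left them, time stands still between calls to the robot, and variables do not carry over. Pictures are saved under pics/ and viewed, at most 10 in all, crops included, and the job is handed in when it is done.

```bash
ls; mkdir -p pics; cat > h.py <<'E'
import numpy as np, cv2
from scipy.spatial.transform import Rotation as R
from cell import env, snapshot, ticket, recognise
def T_tool(s):
    T=np.eye(4); q=s['tcp_rot']; T[:3,:3]=R.from_quat([q[1],q[2],q[3],q[0]]).as_matrix(); T[:3,3]=s['tcp_pos']; return T
def snap(n):
    s=env.state(); p=snapshot(n)
    p['T']=np.array(p['cam_to_world']) if 'cam_to_world' in p else T_tool(s)@np.array(p['mount'])
    p['f']=240/np.tan(np.radians(p['fovy'])/2); return p
def save(p,f,crop=None,k=1):
    im=p['image'][:,:,::-1]
    if crop: a,b,c,d=crop; im=im[b:d,a:c]
    cv2.imwrite('pics/'+f,cv2.resize(im,None,fx=k,fy=k,interpolation=cv2.INTER_CUBIC))
def rec(p,t,n=4):
    out=[]
    for r in recognise(p,t)[:n]:
        a=np.array(r['at']); w=(p['T']@np.r_[a,1])[:3]
        out.append((round(r['conf'],2),w.round(0).tolist(),[round(a[0]/a[2]*p['f']+p['cx']),round(a[1]/a[2]*p['f']+p['cy'])]))
    return out
def ray(p,u,v,z):
    d=p['T'][:3,:3]@np.array([(u-p['cx'])/p['f'],(v-p['cy'])/p['f'],1]); o=p['T'][:3,3]
    return o+d*(z-o[2])/d[2]
def pix(p,w):
    c=np.linalg.inv(p['T'])@np.r_[w,1]; return c[:2]/c[2]*p['f']+[p['cx'],p['cy']]
E
python3 - <<'E'
from h import *
for n in ['scene','top']:
    p=snap(n); save(p,n+'0.png'); print(n,p['f'],p['T'][:3,3].round())
    for t in ['fixture','dust_cap','index_plate','index_plate_pinhole','tray','turned_shaft','mag_base','tin','ring','vee','shaft_foot','pin_foot']:
        print(t,rec(p,t))
s=env.state(); print(s['tcp_rot'],s['time'],s['opening'],T_tool(s).round(2))
E
```

```text
pics
scene 535.6816551701712 [-279. -573.  870.]
fixture [(0.85, [492.0, 38.0, 33.0], [303, 247])]
dust_cap [(0.95, [581.0, -96.0, 46.0], [370, 247]), (0.9, [376.0, 6.0, 54.0], [282, 272]), (0.87, [473.0, -80.0, 53.0], [338, 266]), (0.76, [655.0, -49.0, 57.0], [371, 221])]
index_plate [(0.69, [506.0, -299.0, 8.0], [428, 315])]
index_plate_pinhole [(0.72, [502.0, -294.0, 13.0], [426, 314])]
tray [(0.73, [409.0, 367.0, 7.0], [185, 220])]
turned_shaft [(0.52, [638.0, 22.0, 36.0], [343, 220])]
mag_base [(0.88, [636.0, 98.0, 47.0], [319, 206])]
tin [(0.71, [408.0, 364.0, 7.0], [185, 221]), (0.64, [381.0, 196.0, 59.0], [222, 236])]
ring []
vee [(0.73, [596.0, -197.0, 28.0], [409, 267]), (0.58, [510.0, 46.0, 75.0], [305, 228])]
shaft_foot [(0.81, [494.0, 33.0, 25.0], [305, 250]), (0.68, [384.0, 193.0, 59.0], [224, 236]), (0.54, [637.0, 96.0, 47.0], [320, 206])]
pin_foot [(0.91, [501.0, 34.0, 29.0], [306, 247])]
top 602.0851400268145 [ 383.    7. 1433.]
fixture [(0.89, [518.0, 52.0, 31.0], [301, 248])]
dust_cap [(0.87, [517.0, 57.0, 104.0], [298, 245]), (0.71, [658.0, -41.0, 72.0], [342, 186
[... 365 characters left out ...]
68, 293]), (0.27, [517.0, 56.0, 104.0], [298, 245])]
turned_shaft [(0.49, [635.0, 22.0, 51.0], [315, 197])]
mag_base [(0.81, [636.0, 99.0, 43.0], [282, 196])]
tin [(0.77, [394.0, 201.0, 71.0], [233, 299]), (0.3, [406.0, 363.0, 2.0], [169, 293])]
ring [(0.79, [398.0, -144.0, 20.0], [384, 301]), (0.53, [516.0, 53.0, 36.0], [300, 248])]
vee [(0.83, [600.0, -197.0, 33.0], [408, 215])]
shaft_foot [(0.77, [517.0, 57.0, 32.0], [299, 248])]
pin_foot [(0.98, [519.0, 56.0, 30.0], [299, 247])]
[-2.25763220e-05  3.96214681e-01  9.18157898e-01  8.88283824e-06] 1.3 85.10698992167711 [[ -0.69   0.73  -0.   454.73]
 [  0.73   0.69   0.   428.78]
 [  0.    -0.    -1.   231.28]
 [  0.     0.     0.     1.  ]]
```

View pics/scene0.png

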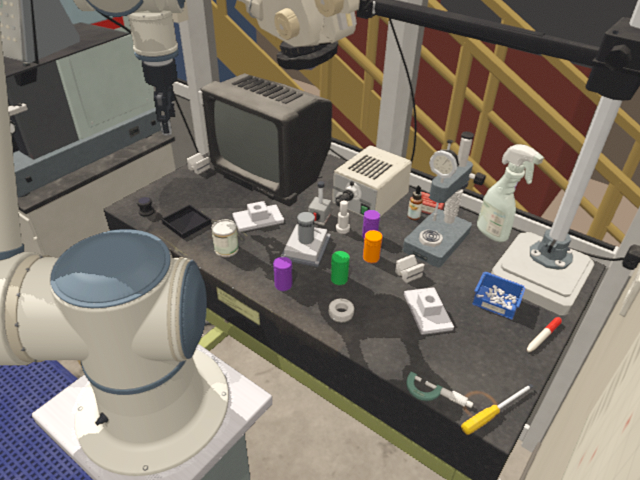

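```bash
python3 - <<'E'
import cv2
im=cv2.imread('pics/top0.png')[150:330,140:480]
cv2.imwrite('pics/top0c.png',cv2.resize(im,(800,424),interpolation=cv2.INTER_CUBIC))
E
```

```text
(no output)
```

View pics/top0c.png

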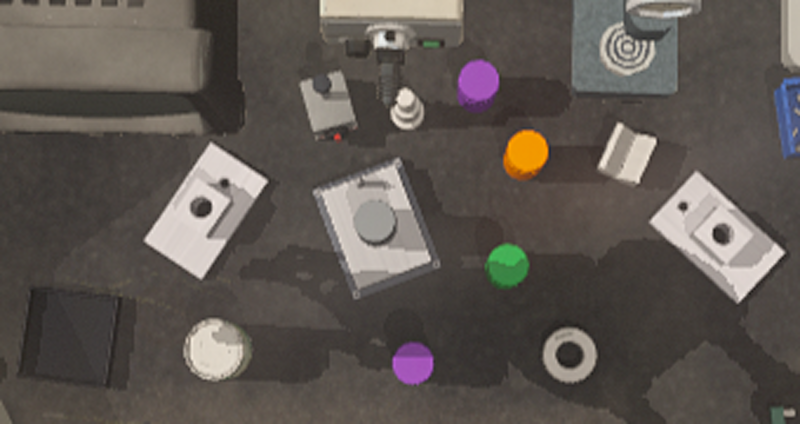

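The top view (crop 2.35×, origin 140,150) shows the following:
- **Dust caps:** the grey cap is on the fixture at full-image (300,244). The purple, orange and green look-alikes at (343,185), (364,215), (356,262) and (315,304) are not meant.
- **Plates:** the left one is at (227,239) and the right one at (446,248). With hub parallax removed, the hole-to-bore distance is about 34 mm on the left and about 45 mm on the right, so the right plate is the index plate.

Next I'll check this in a crop and work out the move.

```bash
python3 - <<'E'
from h import *
s=env.state(); p=snap('wrist'); print(np.array(p['mount']).round(2).tolist(),p['f'],p['cx'],p['cy'])
q=snap('top'); 
for n,u,v,z in [('cap',299.6,244.3,100),('Rbore',140+723/2.353,150+233/2.353,40),('Rhole',140+683/2.353,150+206/2.353,10),('Lbore',140+200/2.353,150+208/2.353,40),('Lhole',140+225/2.353,150+184/2.353,10),('tray',140+74/2.353,150+338/2.353,4)]:
    print(n,ray(q,u,v,z).round(1))
T=T_tool(s); print((T[:3,:3].T@(ray(q,299.6,244.3,100)-T[:3,3])).round(1))
im=q['image'][:,:,::-1]; a=[cv2.resize(im[c[1]:c[1]+60,c[0]:c[0]+60],(400,400),interpolation=cv2.INTER_CUBIC) for c in [(197,210),(414,218)]]
cv2.imwrite('pics/plates.png',np.hstack(a))
E
```

```text
[[0.0, -0.96, -0.28, 71.69], [1.0, 0.0, 0.0, -0.22], [-0.0, -0.28, 0.96, -143.06], [0.0, 0.0, 0.0, 1.0]] 416.7308226640409 323.01886144637183 241.03859940750982
cap [519.   52.6 100. ]
Rbore [ 521.  -288.1   40. ]
Rhole [ 550.5 -254.1   10. ]
Lbore [535.5 228.9  40. ]
Lhole [563.7 209.1  10. ]
tray [405.  357.5   4. ]
[-317.8 -211.3  131.3]
```

View pics/plates.png

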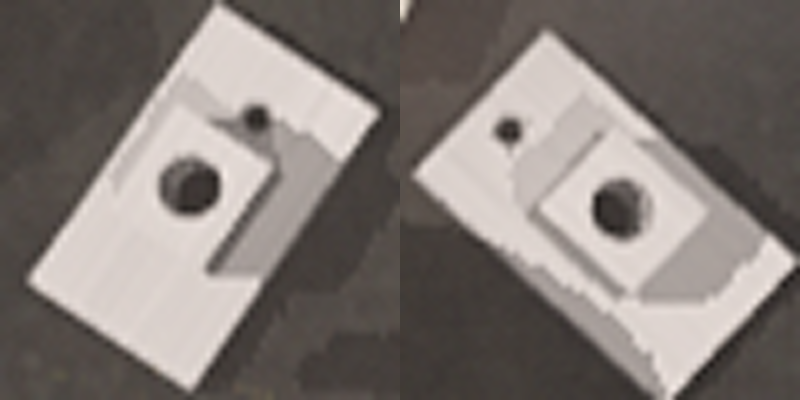

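The crop confirms it. The right plate's hole lies clear of the hub (508,130 against bore 622,210), measuring 45.0 mm. The left plate's hole touches the hub edge (256,117 against 190,186), measuring 34.5 mm. I'll move above the fixture.

```bash
python3 -m creep '[-1,-0.032,-0.021,0,0,0,0,-1,-0.032,-0.021,0,0,0,0,-1,-0.032,-0.021,0,0,0,0,-1,-0.032,-0.021,0,0,0,0,-1,-0.032,-0.021,0,0,0,0]'; python3 -m creep '[-1,-0.032,-0.021,0,0,0,0,-1,-0.032,-0.021,0,0,0,0,-1,-0.032,-0.021,0,0,0,0,-1,-0.032,-0.021,0,0,0,0,-1,-0.03,-0.021,0,0,0,0]'
python3 - <<'E'
from h import *
p=snap('wrist'); save(p,'w1.png'); s=env.state(); print(s['tcp_pos'],s['time'],p['T'].round(2).tolist())
for t in ['dust_cap','fixture','pin_foot','shaft_foot']: print(t,rec(p,t))
E
```

```text
time: 2.02
tcp_pos: [488.3, 239.2, 231.4]
tcp_rot: [0.0, 0.396, 0.918, 0.0]
ft_force: [1.0, -0.1, 0.4]
opening: 85.6
grip_force: 0.0
time: 2.65
tcp_pos: [520.3, 52.0, 231.4]
tcp_rot: [0.0, 0.396, 0.918, 0.0]
ft_force: [0.7, -0.1, -0.4]
opening: 85.5
grip_force: 0.0
[520.94799589  48.6855942  231.38994892] 2.7 [[0.73, 0.66, 0.19, 470.92], [0.69, -0.7, -0.21, 104.05], [0.0, 0.28, -0.96, 374.45], [0.0, 0.0, 0.0, 1.0]]
dust_cap [(0.97, [595.0, -79.0, 68.0], [282, 384]), (0.92, [482.0, -64.0, 67.0], [188, 288]), (0.91, [517.0, 55.0, 100.0], [322, 222]), (0.67, [394.0, 19.0, 70.0], [161, 131])]
fixture [(0.7, [515.0, 66.0, 30.0], [330, 190])]
pin_foot [(0.84, [506.0, 70.0, 30.0], [325, 180])]
shaft_foot [(0.69, [508.0, 69.0, 29.0], [326, 182]), (0.61, [643.0, 108.0, 46.0], [476, 262])]
```

View pics/w1.png

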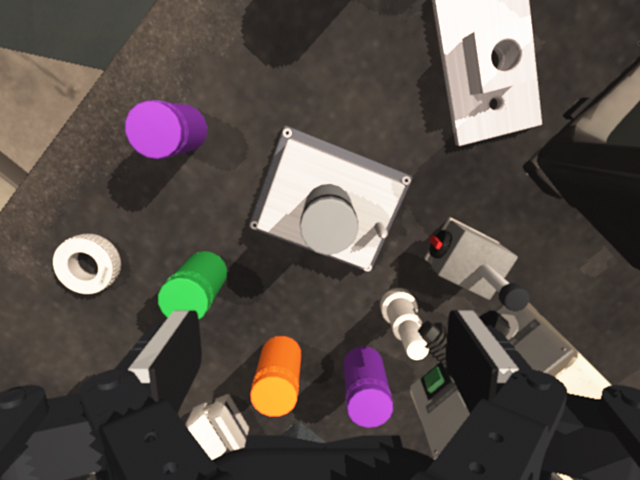

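Wrist view: the cap top is at (329,224), the foot screws at (287,132), (406,181), (368,268), (254,226), and the pin tip near (381,230). I'll compute the fixture pose from these after the arm settles.

```bash
python3 - <<'E'
from h import *
p=snap('wrist'); s=env.state(); print(s['tcp_pos'],s['time']); save(p,'w2.png',(240,120,420,280),4.4)
g=cv2.cvtColor(p['image'],cv2.COLOR_RGB2GRAY)
S=[(287,132),(406,181),(368,268),(254,226)]
W=np.array([ray(p,u,v,10) for u,v in S])[:,:2]; c=W.mean(0); print('centre',c.round(1),W.round(1).tolist())
a=(W[1]+W[2]-W[0]-W[3])/2; b=(W[1]+W[0]-W[2]-W[3])/2
print('x',np.linalg.norm(a),np.degrees(np.arctan2(a[1],a[0])),'y',np.linalg.norm(b),np.degrees(np.arctan2(b[1],b[0])))
print('cap',ray(p,329,224,100).round(1))
E
```

```text
[519.97546552  53.90294394 231.29478993] 2.95
centre [524.6  56.7] [[456.3, 76.7], [559.7, 117.3], [592.8, 37.4], [489.5, -4.7]]
x 111.3222145191616 21.806196886284713 y 87.24149652324476 112.3477416154145
cap [521.   58.5 100. ]
```

View pics/w2.png

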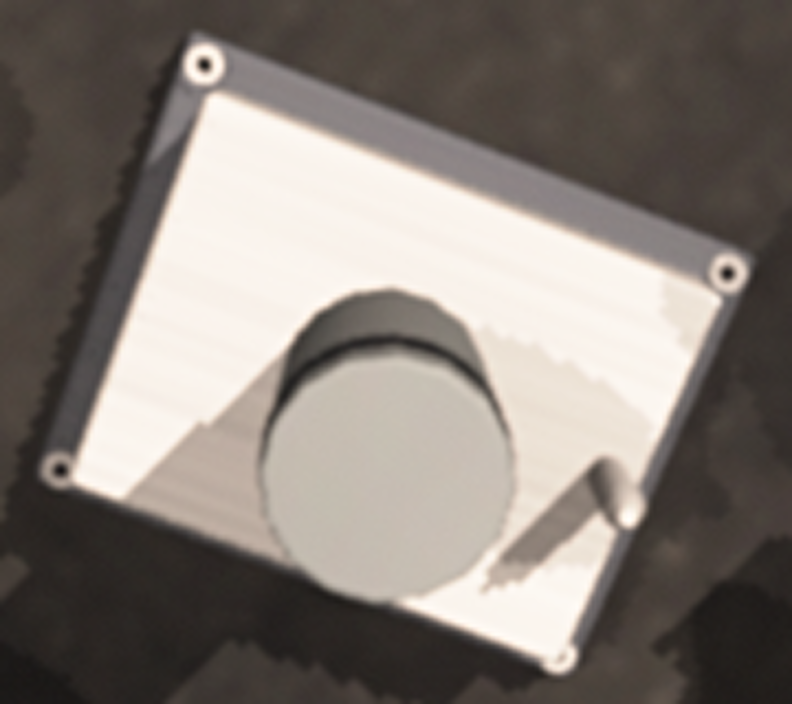

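Refined from the crop: screws (286.4,134.5), (405.5,181.8), (367.3,269.5), (253.6,226.8); cap top (328.2,228); pin tip (383,236.6).

```bash
python3 - <<'E'
from h import *
p=snap('wrist'); s=env.state(); print(s['tcp_pos'],s['time'],s['qvel'].round(3) if hasattr(s['qvel'],'round') else s['qvel'])
S=[(286.4,134.5),(405.5,181.8),(367.3,269.5),(253.6,226.8)]
W=np.array([ray(p,u,v,10) for u,v in S])[:,:2]; c=W.mean(0); print('centre',c.round(1),W.round(1).tolist())
a=(W[1]+W[2]-W[0]-W[3])/2; b=(W[1]+W[0]-W[2]-W[3])/2
print('x',np.linalg.norm(a),np.degrees(np.arctan2(a[1],a[0])),'y',np.linalg.norm(b),np.degrees(np.arctan2(b[1],b[0])))
print('cap',ray(p,328.2,228,100).round(1),'pintip',ray(p,383,236.6,60).round(1))
# height of cap by two views: wrist + top
q=snap('top'); 
def tri(p,a,q,b):
    A=[];o=[]
    for P,(u,v) in ((p,a),(q,b)):
        d=P['T'][:3,:3]@[(u-P['cx'])/P['f'],(v-P['cy'])/P['f'],1]; d/=np.linalg.norm(d); M=np.eye(3)-np.outer(d,d); A.append(M);o.append(M@P['T'][:3,3])
    return np.linalg.solve(sum(A),sum(o))
print('tri cap',tri(p,(328.2,228),q,(299.6,244.3)).round(1))
T=T_tool(s); print('tool shift to cap',(T[:3,:3].T@(np.r_[c,61]-T[:3,3])).round(1))
E
```

```text
[519.96203514  54.0882022  231.30814531] 3.0 [ 0.005  0.001 -0.002 -0.002  0.002  0.   ]
centre [525.1  55.8] [[457.3, 75.1], [559.8, 116.9], [593.4, 36.3], [489.8, -5.2]]
x 111.1830368174517 21.987531363926703 y 87.00281616850636 112.31152848222001
cap [522.5  56.4 100. ] pintip [566.   73.7  60. ]
tri cap [522.2  53.8  90.2]
tool shift to cap [ -2.3   4.8 170.3]
```

Fixture centre ≈ (524.5, 56.3), yaw ≈ 22°. The pin and cap readings agree with this, and the sizes check out (111×87 mm between screws). Cap top height by two views is about 90–100 mm. I'll descend and grip.

```bash
python3 -m creep '[-1,-0.001,0.004,0.03,0,0,0,-1,0,0,0.04,0,0,0,-1,0,0,0.04,0,0,0,-1,0,0,0.035,0,0,0,-1,0,0,0.03,0,0,0]'; python3 -m creep '[-1,0,0,0,0,0,0,1,0,0,0,0,0,0,1,0,0,0,0,0,0,1,0,0,0,0,0,0,1,0,0,0,0,0,0]'; python3 -m creep '[1,0,0,0,0,0,0,1,0,0,0,0,0,0,1,0,0,-0.02,0,0,0,1,0,0,-0.03,0,0,0,1,0,0,-0.04,0,0,0]'
```

```text
time: 3.68
tcp_pos: [523.4, 56.1, 55.0]
tcp_rot: [-0.0, 0.396, 0.918, -0.0]
ft_force: [0.4, 0.0, -0.6]
opening: 85.4
grip_force: 0.0
time: 4.3
tcp_pos: [524.4, 55.4, 57.6]
tcp_rot: [0.001, 0.396, 0.918, 0.0]
ft_force: [-2.0, 0.2, 12.9]
opening: 39.1
grip_force: 58.7
time: 4.92
tcp_pos: [523.3, 55.3, 147.4]
tcp_rot: [-0.0, 0.396, 0.918, -0.0]
ft_force: [0.7, 1.0, -0.6]
opening: 38.7
grip_force: 60.3
```

Cap gripped (39 mm) and lifted. Carrying it to above the tray.

```bash
python3 -m creep '[1,0.02,0.009,0,0,0,0,1,0.032,0.013,0,0,0,0,1,0.034,0.014,0,0,0,0,1,0.034,0.014,0,0,0,0,1,0.034,0.014,0,0,0,0]'; python3 -m creep '[1,0.034,0.014,0,0,0,0,1,0.034,0.014,0,0,0,0,1,0.034,0.014,0,0,0,0,1,0.03,0.013,0,0,0,0,1,0.018,0.008,0,0,0,0]'; python3 -m creep '[1,0,0,0,0,0,0,1,0,0,0,0,0,0,1,0,0,0,0,0,0,1,0,0,0,0,0,0,1,0,0,0,0,0,0]'
python3 - <<'E'
from h import *
p=snap('wrist'); save(p,'w3.png'); s=env.state(); print(s['tcp_pos'],s['time'],s['opening'])
print(rec(p,'tray'),rec(p,'dust_cap'))
E
```

```text
time: 5.55
tcp_pos: [464.2, 212.4, 147.0]
tcp_rot: [0.0, 0.396, 0.918, 0.0]
ft_force: [0.7, 0.9, -0.1]
opening: 39.0
grip_force: 60.4
time: 6.18
tcp_pos: [407.1, 364.9, 146.8]
tcp_rot: [0.0, 0.396, 0.918, 0.0]
ft_force: [0.0, -1.0, -1.0]
opening: 39.1
grip_force: 60.4
time: 6.8
tcp_pos: [407.7, 363.4, 146.3]
tcp_rot: [0.0, 0.396, 0.918, -0.0]
ft_force: [-0.2, 1.0, -1.1]
opening: 38.6
grip_force: 60.4
[407.67570178 363.4526949  146.27354325] 6.85 39.19799495517291
[(0.94, [401.0, 370.0, 5.0], [322, 212])] [(0.56, [399.0, 369.0, 189.0], [314, 356])]
```

View pics/w3.png

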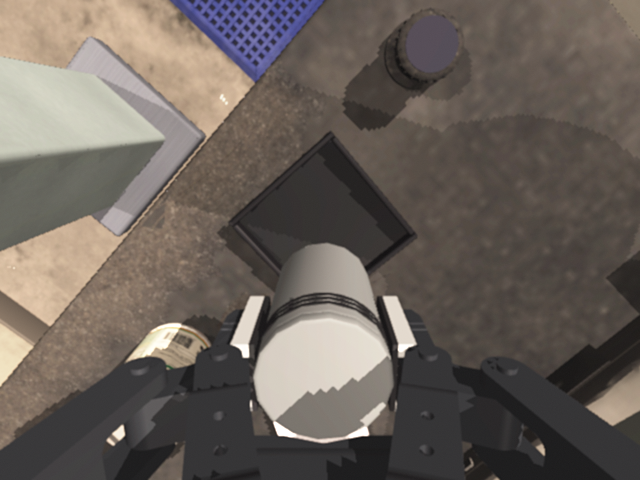

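The tray rim corners show at left (232,222), top (331,134) and right (415,236). The cap hangs straight in the grip.

```bash
python3 - <<'E'
from h import *
p=snap('wrist'); s=env.state()
W=np.array([ray(p,u,v,16) for u,v in [(232,222),(331,134),(415,236)]]); c=(W[0]+W[2])/2; print(W.round(0).tolist(),np.linalg.norm(W[0]-W[1]),np.linalg.norm(W[2]-W[1]),c)
print((T_tool(s)[:3,:3].T@(c-s['tcp_pos'])).round(1))
E
```

```text
[[360.0, 325.0, 16.0], [369.0, 412.0, 16.0], [457.0, 403.0, 16.0]] 87.91699344602206 88.63355802516502 [408.29332274 363.7333325   16.        ]
[ -0.4   0.6 130.3]
```

```bash
python3 -m creep '[1,0,0,0.025,0,0,0,1,0,0,0.035,0,0,0,1,0,0,0.03,0,0,0,1,0,0,0.015,0,0,0,1,0,0,0.003,0,0,0]'; python3 -m creep '[1,0,0,0.002,0,0,0,1,0,0,0.001,0,0,0,1,0,0,0.001,0,0,0,1,0,0,0.001,0,0,0,1,0,0,0,0,0,0]'
```

```text
time: 7.62
tcp_pos: [407.4, 363.5, 37.8]
tcp_rot: [-0.0, 0.396, 0.918, -0.0]
ft_force: [-0.3, -0.3, 0.1]
opening: 38.9
grip_force: 60.4
time: 8.25
tcp_pos: [407.6, 363.6, 33.3]
tcp_rot: [0.0, 0.396, 0.918, 0.0]
ft_force: [-0.3, 0.1, 0.0]
opening: 39.1
grip_force: 60.4
```

```bash
python3 -m creep '[1,0,0,0.001,0,0,0,1,0,0,0.0005,0,0,0,1,0,0,0.0005,0,0,0,1,0,0,0,0,0,0,1,0,0,0,0,0,0]'
```

```text
time: 8.88
tcp_pos: [407.5, 363.6, 31.6]
tcp_rot: [0.0, 0.396, 0.918, 0.0]
ft_force: [-0.9, -1.7, 7.7]
opening: 39.0
grip_force: 61.3
```

Contact with the tray floor (7.7 N). Releasing and rising.

```bash
python3 -m creep '[0,0,0,0,0,0,0,-1,0,0,0,0,0,0,-1,0,0,0,0,0,0,-1,0,0,0,0,0,0,-1,0,0,-0.02,0,0,0]'; python3 -m creep '[-1,0,0,-0.03,0,0,0,-1,0,0,-0.035,0,0,0,-1,0,0,-0.04,0,0,0,-1,0,0,-0.04,0,0,0,-1,0,0,-0.03,0,0,0]'
python3 - <<'E'
from h import *
p=snap('wrist'); save(p,'w4.png'); s=env.state(); print(s['tcp_pos'],s['time'],s['opening'])
print(rec(p,'dust_cap'))
T=T_tool(s); print((T[:3,:3].T@(np.array([523,-286,0])-s['tcp_pos'])).round(1))
E
```

```text
time: 9.5
tcp_pos: [406.9, 363.1, 50.5]
tcp_rot: [-0.001, 0.396, 0.918, -0.001]
ft_force: [0.3, 0.6, 1.1]
opening: 85.4
grip_force: 0.0
time: 10.12
tcp_pos: [407.7, 363.7, 228.0]
tcp_rot: [0.0, 0.396, 0.918, 0.001]
ft_force: [1.0, -0.4, -0.4]
opening: 85.7
grip_force: 0.0
[408.80829717 364.60535692 231.36754009] 10.175 85.60875117375396
[]
[-551.5 -364.5  229.8]
```

View pics/w4.png

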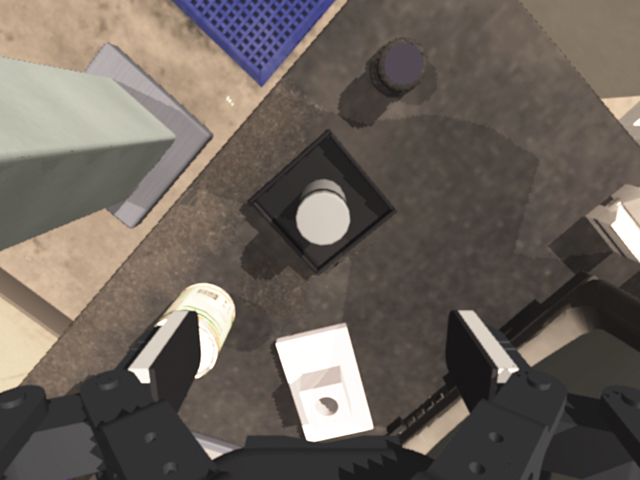

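The cap stands upright in the tray (323,217 in the image). Before choosing the yaw at the plate, I'll check how near the dial-gauge stand is to the hover pose.

```bash
python3 - <<'E'
from h import *
q=snap('top'); p=snap('scene')
def tri(p,a,q,b):
    A=[];o=[]
    for P,(u,v) in ((p,a),(q,b)):
        d=P['T'][:3,:3]@[(u-P['cx'])/P['f'],(v-P['cy'])/P['f'],1]; d/=np.linalg.norm(d); M=np.eye(3)-np.outer(d,d); A.append(M);o.append(M@P['T'][:3,3])
    return np.linalg.solve(sum(A),sum(o))
print('dial',tri(p,(443,160),q,(420,152)).round(0),'base near corner',ray(p,405,247,20).round(0),ray(p,440,258,20).round(0))
T=T_tool(env.state());print(env.state()['joint_pos'])
E
```

```text
dial [ 691. -188.  268.] base near corner [ 662. -149.   20.] [ 679. -236.   20.]
[ 6.19181624e-01  3.87911692e-01  1.54796455e+00  2.71813948e-05
  1.20502423e+00 -1.36829058e-01]
```

Clearance is over 100 mm. Moving to above the index plate, then turning.

```bash
python3 -m creep '[-1,-0.03,-0.02,0,0,0,0,-1,-0.037,-0.0245,0,0,0,0,-1,-0.038,-0.025,0,0,0,0,-1,-0.038,-0.025,0,0,0,0,-1,-0.038,-0.025,0,0,0,0]'; python3 -m creep '[-1,-0.038,-0.025,0,0,0,0,-1,-0.038,-0.025,0,0,0,0,-1,-0.038,-0.025,0,0,0,0,-1,-0.038,-0.025,0,0,0,0,-1,-0.038,-0.025,0,0,0,0]'; python3 -m creep '[-1,-0.038,-0.025,0,0,0,0,-1,-0.038,-0.025,0,0,0,0,-1,-0.038,-0.025,0,0,0,0,-1,-0.037,-0.0255,0,0,0,0,-1,-0.029,-0.02,0,0,0,0]'; python3 -m creep '[-1,0,0,0,0,0,0.147,-1,0,0,0,0,0,0.147,-1,0,0,0,0,0,0.147,-1,0,0,0,0,0,0.147,-1,0,0,0,0,0,0.147]';python3 -m creep '[-1,0,0,0,0,0,0.147,-1,0,0,0,0,0,0.147,-1,0,0,0,0,0,0.147,-1,0,0,0,0,0,0.147,-1,0,0,0,0,0,0.147]';python3 -m creep '[-1,0,0,0,0,0,0,-1,0,0,0,0,0,0,-1,0,0,0,0,0,0,-1,0,0,0,0,0,0,-1,0,0,0,0,0,0]'
python3 - <<'E'
from h import *
p=snap('wrist'); save(p,'w5.png',(180,80,500,320),2.5); s=env.state(); print(s['tcp_pos'],s['time'],s['joint_pos'],T_tool(s)[:3,:2].T.round(3))
print(rec(p,'index_plate'),rec(p,'index_plate_pinhole'))
E
```

```text
time: 10.95
tcp_pos: [444.2, 148.5, 225.2]
tcp_rot: [-0.001, 0.396, 0.918, -0.001]
ft_force: [0.9, -0.2, 0.5]
opening: 85.6
grip_force: 0.0
time: 11.58
tcp_pos: [483.6, -75.4, 225.1]
tcp_rot: [-0.001, 0.396, 0.918, -0.0]
ft_force: [1.7, -0.1, 1.0]
opening: 85.5
grip_force: 0.0
time: 12.2
tcp_pos: [519.5, -289.2, 224.7]
tcp_rot: [-0.001, 0.397, 0.918, 0.0]
ft_force: [0.4, 0.3, -0.1]
opening: 85.5
grip_force: 0.0
time: 12.82
tcp_pos: [519.4, -287.3, 224.7]
tcp_rot: [-0.001, 0.701, 0.713, -0.0]
ft_force: [0.2, -1.2, 0.2]
opening: 85.4
grip_force: 0.0
time: 13.45
tcp_pos: [519.4, -287.3, 224.8]
tcp_rot: [-0.001, 0.911, 0.413, -0.001]
ft_force: [0.1, -0.3, 1.3]
opening: 85.6
grip_force: 0.0
time: 14.08
tcp_pos: [520.0, -287.6, 226.3]
tcp_rot: [0.0, 0.91, 0.416, 0.0]
ft_force: [-0.6, 1.2, 0.5]
opening: 85.6
grip_force: 0.0
[ 519.95418722 -287.67228962  226.30171016] 14.125 [-6.05794605e-01  4.54870542e-01  1.43068892e+00 -3.45745068e-05
  1.25597917e+00  1.07881354e-01] [[ 0.655  0.756 -0.   ]
 [ 0.756 -0.655  0.   ]]
[(0.83, [527.0, -283.0, 9.0], [326, 194])] [(0.8, [526.0, -281.0, 7.0], [323, 193])]
```

View pics/w5.png

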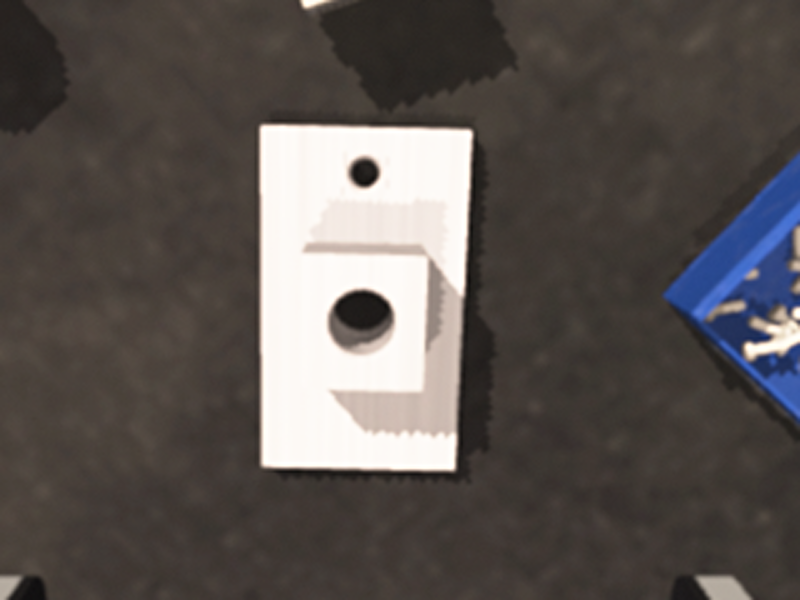

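The plate corners are at (283.6,130), (369.2,131.2), (362.4,268) and (284.8,266.8). The bore's top rim is at (324.4,208.4) and the small hole at (325.8,148.8).

```bash
python3 - <<'E'
from h import *
p=snap('wrist'); s=env.state(); T=T_tool(s)
C=np.array([ray(p,*x,10) for x in [(283.6,130),(369.2,131.2),(362.4,268),(284.8,266.8)]]); b=ray(p,324.4,208.4,40); h=ray(p,325.8,148.8,10)
print('corner sizes',[np.linalg.norm(C[i]-C[i-1]).round(1) for i in range(4)],'centre',C.mean(0).round(1),'bore',b.round(1),'hole',h.round(1),np.linalg.norm((h-b)[:2]))
ax=(C[0]+C[1]-C[2]-C[3]); print('yaw edges',np.degrees(np.arctan2(ax[1],ax[0])),'hole',np.degrees(np.arctan2(*(h-b)[1::-1])),'tool x',np.degrees(np.arctan2(T[1,0],T[0,0])))
for a in (b,C.mean(0)): print((T[:3,:3].T@(np.r_[a[:2],12]-s['tcp_pos'])).round(1))
E
```

```text
corner sizes [np.float64(121.0), np.float64(71.4), np.float64(121.2), np.float64(71.1)] centre [ 522.6 -287.9   10. ] bore [ 522.6 -286.9   40. ] hole [ 552.9 -253.7   10. ] 44.96784884246864
yaw edges 48.075545727881966 hole 47.51755533629102 tool x 49.09850976258643
[  2.3   1.4 214.3]
[  1.5   2.1 214.3]
```

Edges 121×71 mm, hole distance 45.0 mm and yaw ≈ 48° all check. Descending and gripping the hub.

```bash
python3 -m creep '[-1,0.002,0.002,0.03,0,0,0.02,-1,0,0,0.045,0,0,0,-1,0,0,0.045,0,0,0,-1,0,0,0.04,0,0,0,-1,0,0,0.03,0,0,0]'; python3 -m creep '[-1,0,0,0.015,0,0,0,-1,0,0,0.009,0,0,0,-1,0,0,0,0,0,0,1,0,0,0,0,0,0,1,0,0,0,0,0,0]'; python3 -m creep '[1,0,0,0,0,0,0,1,0,0,0,0,0,0,1,0,0,0,0,0,0,1,0,0,0,0,0,0,1,0,0,0,0,0,0]'
```

```text
time: 14.9
tcp_pos: [522.4, -287.2, 34.6]
tcp_rot: [-0.0, 0.914, 0.406, -0.0]
ft_force: [0.1, -0.2, 1.2]
opening: 85.4
grip_force: 0.0
time: 15.52
tcp_pos: [523.2, -287.7, 13.1]
tcp_rot: [0.001, 0.914, 0.406, 0.0]
ft_force: [-0.1, -0.2, 0.4]
opening: 52.0
grip_force: 0.0
time: 16.15
tcp_pos: [523.0, -287.6, 13.0]
tcp_rot: [0.0, 0.914, 0.406, 0.0]
ft_force: [-1.9, 1.6, 8.6]
opening: 39.1
grip_force: 61.6
```

Gripped at 39 mm. Lifting and checking the plate in hand.

```bash
python3 -m creep '[1,0,0,-0.01,0,0,0,1,0,0,-0.02,0,0,0,1,0,0,-0.035,0,0,0,1,0,0,-0.045,0,0,0,1,0,0,-0.045,0,0,0]'; python3 -m creep '[1,0,0,-0.015,0,0,0,1,0,0,0,0,0,0,1,0,0,0,0,0,0,1,0,0,0,0,0,0,1,0,0,0,0,0,0]'
python3 - <<'E'
from h import *
p=snap('wrist'); save(p,'w6.png'); s=env.state(); print(s['tcp_pos'],s['time'],s['ft_force'],s['opening'])
E
```

```text
time: 16.77
tcp_pos: [522.4, -287.2, 169.0]
tcp_rot: [-0.0, 0.914, 0.406, -0.0]
ft_force: [1.0, -0.8, -4.6]
opening: 38.7
grip_force: 61.8
time: 17.4
tcp_pos: [522.5, -287.3, 181.3]
tcp_rot: [-0.001, 0.914, 0.406, -0.0]
ft_force: [-0.4, -0.3, -4.3]
opening: 39.0
grip_force: 62.1
[ 522.58786188 -287.32227685  181.5688176 ] 17.45 [-0.5973908  -0.12901082 -4.06393395] 39.217880371130256
```

View pics/w6.png

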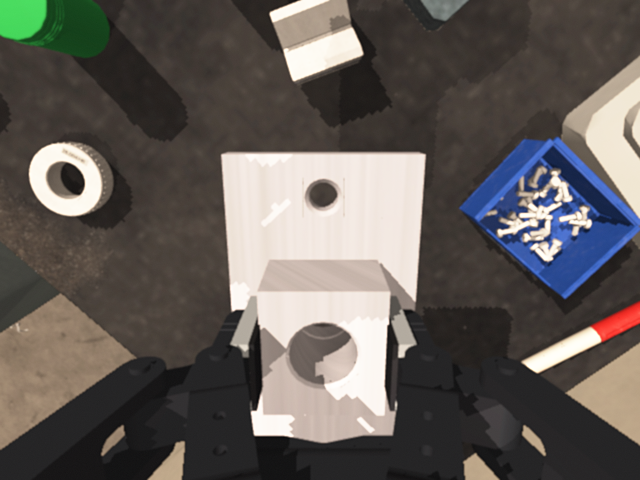

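The held plate is straight. Its bore is at (322.5,353), its hole at (322.5,197), and both lie on the tool's x axis. I'll carry it to a spot 100 mm short of the fixture, where the wrist camera sees shaft, pin and plate together.

```bash
python3 -m creep '[1,0,0,-0.03,0,0,0,1,0,0,-0.04,0,0,0,1,0,0,-0.028,0,0,0,1,0.012,-0.02,0,0,0,0,1,0.018,-0.029,0,0,0,0]'; python3 -m creep '[1,0.019,-0.031,0,0,0,0,1,0.019,-0.031,0,0,0,0,1,0.019,-0.031,0,0,0,0,1,0.019,-0.031,0,0,0,0,1,0.019,-0.031,0,0,0,0]'; python3 -m creep '[1,0.019,-0.031,0,0,0,0,1,0.015,-0.025,0,0,0,0,1,0.0075,-0.0125,0,0,0,0.09,1,0,0,0,0,0,0.09,1,0,0,0,0,0,0.09]'; python3 -m creep '[1,0,0,0,0,0,0.09,1,0,0,0,0,0,0.09,1,0,0,0,0,0,0,1,0,0,0,0,0,0,1,0,0,0,0,0,0]'
python3 - <<'E'
from h import *
p=snap('wrist'); save(p,'w7.png'); s=env.state(); T=T_tool(s); print(s['tcp_pos'],s['time'],np.degrees(np.arctan2(T[1,0],T[0,0])))
print([pix(p,w).round(0) for w in [(524.5,56.3,92),(566,73.3,60)]])
E
```

```text
time: 18.08
tcp_pos: [506.4, -232.2, 280.2]
tcp_rot: [0.0, 0.914, 0.406, 0.0]
ft_force: [0.9, 0.5, -3.9]
opening: 39.1
grip_force: 62.5
time: 18.7
tcp_pos: [454.6, -56.9, 280.2]
tcp_rot: [-0.0, 0.914, 0.406, -0.0]
ft_force: [0.6, 0.0, -4.5]
opening: 38.9
grip_force: 62.5
time: 19.32
tcp_pos: [431.9, 19.0, 280.2]
tcp_rot: [0.0, 0.96, 0.278, 0.0]
ft_force: [0.4, 0.5, -4.7]
opening: 38.7
grip_force: 62.4
time: 19.95
tcp_pos: [432.0, 18.7, 280.3]
tcp_rot: [0.0, 0.981, 0.193, -0.0]
ft_force: [-0.5, -0.5, -4.9]
opening: 38.9
grip_force: 62.4
[432.01376393  18.70840449 280.28183742] 20.0 22.21381928856745
[array([323.,  79.]), array([323.,  22.])]
```

View pics/w7.png

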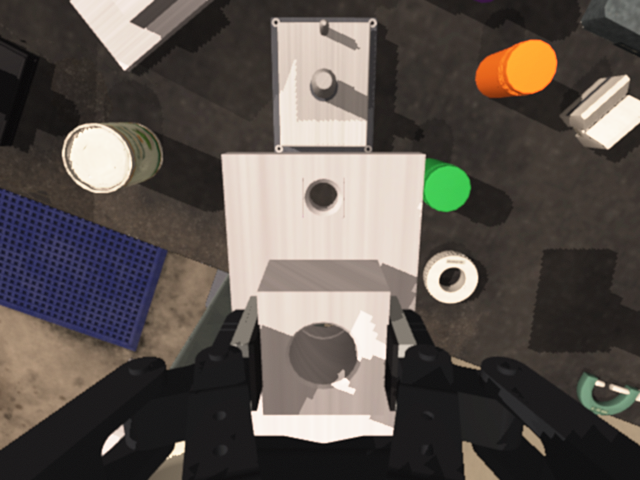

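View 7: shaft tip near (322,78), pin tip near (324,20), foot screws (276,22), (373,22), (369,149), (279,149). All lie in line with the held plate. From here I'll work from numbers only.

```bash
python3 - <<'E'
from h import *
p=snap('wrist'); s=env.state(); M=np.array(p['mount']); g=cv2.cvtColor(p['image'],cv2.COLOR_RGB2GRAY)
def tl(u,v,z):  # point in tool frame at tool z
    d=M[:3,:3]@np.array([(u-p['cx'])/p['f'],(v-p['cy'])/p['f'],1]); return (M[:3,3]+d*(z-M[2,3])/d[2]).round(1)
H=s['tcp_pos'][2]
S=[]
for u,v in [(276,22),(373,22),(369,149),(279,149)]:
    w=g[v-5:v+6,u-5:u+6].astype(float); w=np.clip(w-np.percentile(w,75),0,None); y,x=np.mgrid[v-5:v+6,u-5:u+6]; S.append(((x*w).sum()/w.sum(),(y*w).sum()/w.sum()))
print(np.round(S,1).tolist())
W=np.array([tl(u,v,H-10) for u,v in S]); print('screws',W.tolist(),'centre',W.mean(0)); a=W[0]+W[1]-W[2]-W[3]; print('yaw in tool deg',np.degrees(np.arctan2(a[1],a[0])))
print('shaft tip',tl(322,78,H-92),'pin tip',tl(324,20,H-60))
print('bore',tl(322.5,353,13-40),'hole',tl(322.5,197,3),'edge',tl(222,153,3),tl(424,153,3))
for z,r in ((13-40,353),(3,197)):
    c=cv2.HoughCircles(cv2.medianBlur(g[r-60:r+60,260:390],3),cv2.HOUGH_GRADIENT,1.5,80,param1=120,param2=20,minRadius=12,maxRadius=45); print(None if c is None else [(tl(x+260,y+r-60,z),k) for x,y,k in c[0][:2]])
# row/col profile of shaft tip
for v in (66,72,78,84): print(v,g[v,300:346:2].tolist())
E
```

```text
[[279.2, 24.9], [371.3, 23.0], [367.4, 150.6], [279.8, 147.3]]
screws [[152.6, -39.0, 270.3], [154.2, 43.6, 270.3], [42.1, 43.5, 270.3], [45.2, -41.4, 270.3]] centre [ 98.525   1.675 270.3  ]
yaw in tool deg 0.6525433053919029
shaft tip [100.7  -0.5 188.3] pin tip [146.2   1.  220.3]
bore [  0.6  -0.1 -27. ] hole [44.8 -0.1  3. ] edge [ 60.  -34.7   3. ] [60.1 34.8  3. ]
[(array([  0.3,  -0.2, -27. ]), np.float32(34.05))]
[(array([45. , -0.2,  3. ]), np.float32(14.55))]
66 [203, 207, 210, 210, 209, 212, 210, 207, 204, 208, 208, 211, 208, 205, 208, 206, 201, 208, 210, 205, 209, 204, 205]
72 [202, 206, 209, 208, 209, 210, 210, 195, 176, 180, 182, 189, 186, 164, 115, 85, 146, 209, 210, 204, 209, 204, 204]
78 [200, 206, 208, 208, 209, 209, 182, 183, 197, 205, 204, 204, 207, 206, 205, 198, 97, 81, 179, 205, 209, 202, 204]
84 [200, 206, 207, 208, 206, 133, 145, 155, 177, 205, 207, 205, 204, 204, 206, 179, 80, 71, 61, 105, 115, 110, 111]
```

```bash
python3 - <<'E'
from h import *
p=snap('wrist'); s=env.state(); M=np.array(p['mount']); g=cv2.cvtColor(p['image'],cv2.COLOR_RGB2GRAY)
for v in range(64,106,2): print(v,' '.join('%3d'%x for x in g[v,304:346:2]))
print()
for v in range(12,36,2): print(v,' '.join('%3d'%x for x in g[v,312:336:2]))
print()
for u0,v0 in [(276,22),(373,22),(369,149),(279,149)]:
    for v in range(v0-7,v0+8,2): print(v,u0-7,' '.join('%3d'%x for x in g[v,u0-7:u0+9]))
    print()
E
```

```text
64 211 210 210 212 209 207 204 209 208 210 208 204 207 207 202 209 210 205 209 205 206
66 210 209 210 211 210 207 205 209 209 211 207 206 208 206 202 208 210 205 208 205 206
68 209 209 209 211 210 206 205 206 194 178 164 176 198 205 202 208 209 205 209 204 205
70 210 208 209 211 209 207 191 173 157 146 132 115 109 139 200 210 208 205 208 203 205
72 209 209 209 210 209 194 176 179 183 189 186 164 116  86 146 210 210 205 207 203 204
74 208 208 209 210 200 181 188 195 205 205 207 208 192 111  84 163 209 204 208 203 203
76 209 208 208 210 189 187 196 204 204 205 205 208 207 174  86  94 198 205 207 203 204
78 209 208 209 209 180 184 197 205 205 205 207 205 205 198  96  81 179 206 209 203 203
80 209 207 209 196 174 181 200 205 204 205 207 202 207 204 109  74 138 156 177 197 205
82 208 208 209 171 162 169 193 204 205 207 203 204 205 197  99  73  78 110 113 126 170
84 207 208 205 134 147 155 178 204 206 204 203 205 206 179  79  71  61 105 115 111 111
86 208 208 206 121 129 146 143 175 206 205 207 205 190 107  67  67  54  99 115 112 112
88 207 208 207 128 114 129 121 119 147 171 177 152 100  
[... 2934 characters left out ...]
190 191 193 195 194 195 194 194 193 193 193 192 191
156 362 223 222 223 223 226 229 230 231 230 228 227 226 226 226 225 224

142 272  55  64  94 113 114 110 108 133 207 240 239 236 234 232 231 231
144 272  53  61  89 109 122 140 145 154 202 232 234 231 229 227 225 226
146 272  52  59 102 164 210 217 199 200 213 202 169 147 145 146 146 148
148 272  52  58 116 197 217 162  65  67 162 219 200 132 104 106 108 109
150 272  51  56 104 174 218 212 175 172 213 228 189 127 108 109 106 108
152 272 105 106 115 128 146 172 185 186 177 153 129 122 123 123 123 123
154 272 192 191 191 191 190 190 188 187 187 188 189 191 191 193 194 193
156 272 225 225 226 227 228 226 225 225 224 224 223 225 225 227 228 230
```

```bash
python3 - <<'E'
from h import *
p=snap('wrist'); s=env.state(); M=np.array(p['mount']); H=s['tcp_pos'][2]
def tl(u,v,z):
    d=M[:3,:3]@np.array([(u-p['cx'])/p['f'],(v-p['cy'])/p['f'],1]); return (M[:3,3]+d*(z-M[2,3])/d[2])
W=np.array([tl(u,v,H-10) for u,v in [(275.3,22),(372,22.6),(368,149),(278.5,148.4)]]); a=W[0]+W[1]-W[2]-W[3];b=W[1]+W[2]-W[0]-W[3]
print(W.round(1).tolist(),W.mean(0).round(1),'yaw x,y',np.degrees(np.arctan2(a[1],a[0])),np.degrees(np.arctan2(-b[0],b[1])))
print('shaft',tl(323,80,H-92).round(1),'pin',tl(323,22,H-60).round(1),H,s['tcp_pos'],s['time'])
E
```

```text
[[154.9, -42.4, 270.3], [154.5, 44.2, 270.3], [43.6, 44.1, 270.3], [44.1, -42.8, 270.3]] [ 99.3   0.8 270.3] yaw x,y 0.12192339700481883 0.28928296131319003
shaft [ 99.3   0.2 188.3] pin [1.448e+02 2.000e-01 2.203e+02] 280.2765723991246 [431.99753447  18.72704343 280.2765724 ] 20.15
```

Shaft is at tool (99.3,0.3) and the held bore at (0.3,−0.15), so the shift is x +99, y +0.4. Moving over the shaft and descending to just above its tip.

```bash
python3 -m creep '[1,0.014,0.0004,0,0,0,0,1,0.025,0,0,0,0,0,1,0.025,0,0,0,0,0,1,0.021,0,0,0,0,0,1,0.014,0,0,0,0,0]'; python3 -m creep '[1,0,0,0.02,0,0,0,1,0,0,0.035,0,0,0,1,0,0,0.04,0,0,0,1,0,0,0.035,0,0,0,1,0,0,0.022,0,0,0]'; python3 -m creep '[1,0,0,0.01,0,0,0,1,0,0,0,0,0,0,1,0,0,0,0,0,0,1,0,0,0,0,0,0,1,0,0,0,0,0,0]'
python3 - <<'E'
from h import *
p=snap('wrist'); s=env.state(); g=cv2.cvtColor(p['image'],cv2.COLOR_RGB2GRAY)
print(s['tcp_pos'],s['ft_force'],s['torque'])
M=np.array(p['mount']);H=s['tcp_pos'][2]
def px(t):
    c=np.linalg.inv(M)@np.r_[t,1]; return (c[:2]/c[2]*p['f']+[p['cx'],p['cy']]).round(1)
print('expected shaft tip px',px([.3,-.15,H-92]),'rim',px([.3,-.15,-27]))
for v in range(314,396,4): print(v,' '.join('%3d'%x for x in g[v,280:368:4]))
E
```

```text
time: 20.78
tcp_pos: [525.2, 56.3, 280.0]
tcp_rot: [-0.0, 0.981, 0.192, 0.0]
ft_force: [-0.4, -0.6, -4.6]
opening: 38.7
grip_force: 62.4
time: 21.4
tcp_pos: [523.6, 55.8, 126.6]
tcp_rot: [-0.0, 0.981, 0.192, -0.001]
ft_force: [-0.7, 0.2, -3.8]
opening: 38.9
grip_force: 62.3
time: 22.02
tcp_pos: [524.1, 55.7, 118.8]
tcp_rot: [0.0, 0.981, 0.192, 0.0]
ft_force: [0.2, -0.6, -3.5]
opening: 39.1
grip_force: 62.3
[524.02815296  55.67928724 118.65110857] [ 1.00237785  0.1190799  -3.63700069] [ 0.01357775  0.02095042 -0.01549161]
expected shaft tip px [322.4 287.7] rim [322.3 353.7]
314 217 222 223 223 237 245 245 235 246 244 247 243 244 244 246 245 246 246 246 233 245 246
318 218 221 225 222 246 245 244 245 246 244 246 246 244 243 245 244 246 246 246 247 246 246
322 218 222 247 247 246 246 245 246 244 234 226 222 231 237 247 245 246 247 246 247 246 245
326 217 238 247 247 246 247 218 144  96 161 187 192 176 109 134 217 246 246 246 247 246 245
330 218 247 247 247 248 152 105  92  94  91  91  87  86  85  83  76 153 242 246 247 247 245
334 135 216 247 249 129  90  91 119 102  92  89  88  86  85
[... 712 characters left out ...]
  92  90  90  88  89  87  84  80  76  74  72 134 173 173
370 172 177 178 146  90  92  90  95  89  92  89  88  86  85  83  90  93  75 106 141 178 174
374 172 177 179 159 142  89  92  91  93  88  90  89  85  85 111 178  89  89 134 179 178 173
378 173 175 177 179 151 140 100  92  93  92  86  88  87  83  92 173 201 129 174 179 177 173
382 172 175 177 177 179 166 141 140 109  93  90  84  84 141 238 246 249 240 179 180 177 170
386 172 175 178 178 178 176 174 162 146 139 142 139 130 232 246 244 245 194 176 180 176 171
390 171 174 177 175 178 176 173 174 177 173 177 177 172 174 176 225 245 245 247 184 176 171
394 171 173 176 176 177 174 173 174 177 171 176 176 171 173 178 171 172 183 231 177 174 170
```

Aligned to within about 0.6 mm of both estimates. Lowering slowly while watching the force.

```bash
python3 -m creep '[1,0,0,0.004,0,0,0,1,0,0,0.004,0,0,0,1,0,0,0.004,0,0,0,1,0,0,0.004,0,0,0,1,0,0,0.004,0,0,0]'; python3 -m creep '[1,0,0,0.003,0,0,0,1,0,0,0.003,0,0,0,1,0,0,0.003,0,0,0,1,0,0,0.002,0,0,0,1,0,0,0,0,0,0]'
```

```text
time: 22.7
tcp_pos: [523.8, 55.7, 97.9]
tcp_rot: [-0.0, 0.981, 0.192, -0.0]
ft_force: [-0.5, -1.0, -3.8]
opening: 39.4
grip_force: 62.3
time: 23.32
tcp_pos: [523.8, 55.7, 87.2]
tcp_rot: [-0.0, 0.981, 0.192, -0.0]
ft_force: [0.3, 0.2, -4.4]
opening: 39.0
grip_force: 62.3
```

```bash
python3 -m creep '[1,0,0,0.004,0,0,0,1,0,0,0.004,0,0,0,1,0,0,0.004,0,0,0,1,0,0,0.003,0,0,0,1,0,0,0.003,0,0,0]'; python3 -m creep '[1,0,0,0.002,0,0,0,1,0,0,0.002,0,0,0,1,0,0,0.002,0,0,0,1,0,0,0.001,0,0,0,1,0,0,0,0,0,0]'
```

```text
time: 23.95
tcp_pos: [523.8, 55.7, 69.0]
tcp_rot: [-0.0, 0.981, 0.192, -0.0]
ft_force: [0.1, 0.7, -4.3]
opening: 39.2
grip_force: 62.3
time: 24.58
tcp_pos: [523.8, 55.7, 62.3]
tcp_rot: [-0.0, 0.981, 0.192, -0.0]
ft_force: [-0.5, -0.2, -4.3]
opening: 38.8
grip_force: 62.3
```

No contact force, so the pin is through. I'll continue to the seat, expected at TCP ≈ 43.

```bash
python3 -m creep '[1,0,0,0.004,0,0,0,1,0,0,0.004,0,0,0,1,0,0,0.004,0,0,0,1,0,0,0.002,0,0,0,1,0,0,0.001,0,0,0]'; python3 -m creep '[1,0,0,0.001,0,0,0,1,0,0,0.001,0,0,0,1,0,0,0.001,0,0,0,1,0,0,0.0005,0,0,0,1,0,0,0,0,0,0]'
```

```text
time: 25.2
tcp_pos: [523.8, 55.7, 47.1]
tcp_rot: [-0.0, 0.981, 0.192, -0.0]
ft_force: [0.1, 0.5, -4.3]
opening: 39.1
grip_force: 62.3
time: 25.82
tcp_pos: [523.8, 55.7, 43.8]
tcp_rot: [-0.0, 0.981, 0.192, -0.0]
ft_force: [-0.5, -0.3, -3.9]
opening: 39.0
grip_force: 62.3
```

```bash
python3 -m creep '[1,0,0,0.0005,0,0,0,1,0,0,0.0005,0,0,0,1,0,0,0.0005,0,0,0,1,0,0,0,0,0,0,1,0,0,0,0,0,0]'
```

```text
time: 26.45
tcp_pos: [523.9, 55.7, 43.0]
tcp_rot: [0.0, 0.981, 0.192, 0.0]
ft_force: [-4.9, -0.1, 14.8]
opening: 38.8
grip_force: 64.8
```

Seated exactly at 43.0 (contact force 15 N up). Releasing and withdrawing straight up.

```bash
python3 -m creep '[0.3,0,0,0,0,0,0,-0.3,0,0,0,0,0,0,-1,0,0,0,0,0,0,-1,0,0,0,0,0,0,-1,0,0,-0.01,0,0,0]'; python3 -m creep '[-1,0,0,-0.02,0,0,0,-1,0,0,-0.04,0,0,0,-1,0,0,-0.045,0,0,0,-1,0,0,-0.045,0,0,0,-1,0,0,-0.03,0,0,0]'; python3 -m creep '[-1,0,0,0,0,0,0,-1,0,0,0,0,0,0,-1,0,0,0,0,0,0,-1,0,0,0,0,0,0,-1,0,0,0,0,0,0]'
python3 - <<'E'
from h import *
p=snap('wrist'); s=env.state(); g=cv2.cvtColor(p['image'],cv2.COLOR_RGB2GRAY); print(s['tcp_pos'],s['time'],s['ft_force'])
print('plate',rec(p,'index_plate'),'hole',rec(p,'index_plate_pinhole'))
q=snap('top'); print('cap',rec(q,'dust_cap',5),'tray',rec(q,'tray'),'plate',rec(q,'index_plate'))
# plate outline corners in the wrist view if top lies at z=40
m=(g>150).astype(np.uint8); n,l,st,c=cv2.connectedComponentsWithStats(m); u,v=pix(p,(524,56,70)).astype(int)
pr=lambda z:[pix(p,(524.2+x*np.cos(.387)-y*np.sin(.387),56+x*np.sin(.387)+y*np.cos(.387),z)).round(0).tolist() for x,y in((60,35),(60,-35),(-60,-35),(-60,35))]
print('predicted corners',pr(40)); 
P=pr(40)
for (a,b) in ((0,1),(0,3),(1,2)):
    mid=(np.array(P[a])*.5+np.array(P[b])*.5); d=np.array(P[b])-P[a]; nrm=np.array([-d[1],d[0]])/np.linalg.norm(d)
    print([int(g[int(round(y)),int(round(x))]) for x,y in [mid+nrm*k for k in range(-8,9,1)] if 0<=y<480])
E
```

```text
time: 27.08
tcp_pos: [523.4, 55.7, 52.1]
tcp_rot: [-0.0, 0.981, 0.192, -0.001]
ft_force: [-0.4, 0.3, 0.4]
opening: 85.4
grip_force: 0.0
time: 27.7
tcp_pos: [524.1, 55.7, 235.1]
tcp_rot: [0.0, 0.981, 0.192, 0.001]
ft_force: [-0.0, 0.3, -0.5]
opening: 85.4
grip_force: 0.0
time: 28.32
tcp_pos: [523.7, 55.7, 231.9]
tcp_rot: [-0.0, 0.981, 0.192, -0.0]
ft_force: [-0.2, -0.6, 0.7]
opening: 85.5
grip_force: 0.0
[523.76808472  55.69455337 232.00139904] 28.375 [-0.82769568  0.20077346 -0.74512725]
plate [(0.98, [534.0, 61.0, 43.0], [322, 196]), (0.2, [637.0, 31.0, 54.0], [413, 85])] hole [(0.67, [534.0, 56.0, 39.0], [327, 198])]
cap [(0.9, [404.0, 359.0, 77.0], [163, 294]), (0.82, [485.0, -77.0, 68.0], [357, 262]), (0.71, [592.0, -88.0, 67.0], [362, 215]), (0.55, [397.0, 22.0, 72.0], [312, 300]), (0.49, [660.0, -50.0, 71.0], [346, 185])] tray [(0.62, [404.0, 355.0, 1.0], [173, 294])] plate [(0.65, [491.0, 43.0, 42.0], [304, 259]), (0.64, [406.0, 355.0, 1.0], [173, 293])]
predicted corners [[278.0, 133.0], [368.0, 133.0], [363.0, 278.0], [282.0, 278.0]]
[45, 44, 44, 45, 44, 44, 41, 52, 121, 225, 250, 249, 247, 246, 240, 230, 227]
[245, 243, 243, 243, 242, 242, 243, 242, 238, 234, 236, 236, 206, 140, 115, 116, 116]
[69, 67, 75, 112, 144, 155, 159, 170, 170, 179, 182, 181, 179, 177, 178, 176, 176]
```

The plate lies on the prediction for a seated plate (far edge within 1 px at z = 40 mm). The cap is in the tray (404,359 against tray 404,355), and the gripper is free.

```bash
python3 -c "
from cell import ticket; print(ticket.job_done())"
```

```text
the job is handed in; nothing more can be done
None
```

I handed the job in at about 28 s of robot time: the grey cap stands in the tray and the 45 mm plate is fully home on shaft and pin, by force, height and camera checks; the hand-in returned no verdict.

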